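Slide the last red sauce bottle into its stock lane

ROBOT

A 6-joint arm with a two-finger parallel gripper is mounted at the origin on the work surface. World frame = base frame: x ahead of the robot, y to its left, z up, the work surface at z = 0. Lengths are in mm, angles in rad, forces in N, time in s.
With the tool pointing down it reaches from about 350 to 725 mm from the base axis. Payload 4.3 kg.
Tool frame: the origin (TCP) lies midway between the tips of the shut fingers; the grasp point (between the pads) lies 19 mm behind it; y points along the fingers, z is the direction in which the jaws open and shut, and the axes are right-handed (so a half turn about y gives the same grasp; the last joint's range is limited). The gripper opens to 85 mm and grips with 20 to 120 N. Pads are 22 mm wide; open, the fingers measure 114 mm over their backs; the gripper's body (76 mm by 85 mm) begins 54 mm behind the grasp point. The pads swing forward as they close: fully open they stand 13 mm farther back than shut.
Start: joints at [-0.11, 0.377, 0.081, 1.274, 0, 1.46], TCP at [575.036, 0.002, 231.329] pointing down, gripper open.
Joint ranges: [-2.72, 2.72], [-0.84, 1.66], [-1.02, 1.22], [-1.77, 2.12], [-1.37, 1.28], [-3.14, 3.14]. Speed limits (rad/s): [2.57, 2.57, 3.14, 3.14, 3.14, 3.14].

INTERFACE

Orientations are given as a rotation vector (axis times angle).
In Python, from cell import read_state, camera, camera_info, sign_off gives the robot as it stands.
- The arm moves only by the shell command python3 -m pendant 'ROWS'. ROWS is JSON, a list of rows, each a list of 3 entries, a list of its own where there are three numbers: the shift along the tool's x, y, z each as a share of 0.05 m, from -1 to 1, then the turn, a rotation vector about the tool's x, y, z each as a share of 5 degrees, from -1 to 1, then the closure, from 0 (fully open) to 1 (shut). A call has 1 to 5 rows; each row shifts and turns the commanded pose from where the row before left it, along the tool's axes as they then stand; what a row does not reach is not made up. A row lasts 1/10 s, in which the tool goes at most 50 mm and 8.59 degrees, less where a joint would pass 70% of its speed; a pose out of reach is approached as far as the arm can. A call with a number of a shift or a turn outside -1 to 1 is refused whole. A call with a gripper value outside its range is refused whole. The fingers move at their own pace and stop on an object; the grip force is fixed at half the most. Time passes only in rows, so rows that do not move let the fingers close. It gives the time, the measured TCP pose, the force and the opening at its end, in the units of the state.
- read_state(): the state, without advancing time (a new reading comes with each control period).
- camera(name): name is "scene" or "side" or "wrist"; returns the picture (384x512x3 uint8, blue, green, red); there is no depth.
- camera_info(name): a dict with "fx", "fy", "cx", "cy" (pixels), "view" (4x4, takes a point from world to camera coordinates); the wrist camera has in their place "mount" (4x4, takes a point from camera to tool coordinates, whose origin is the TCP and whose axes are the tool frame's). Camera axes: x right, y down, z forward; pixel columns grow to the right and rows downward; lengths in mm; the calibration is good to about 2 mm. A picture is of the moment at which its call begins: read the wrist's pose just before it. camera_info takes no time and is no camera call.
- sign_off(): hands the job in, once; it reports no verdict.
The state is a dict: "time": time; "joint_pos": joint angles; "dq": joint speeds; "joint_efforts": joint torques, N m; "ee_pos": TCP position; "ee_rot": TCP orientation; "contact_force": force on the tool from outside, world axes, zero at the start; "torque": the same for the moment, N m; "finger_gap": opening from 0.0 (shut) to 1.0 (fully open).
Only numpy, scipy, OpenCV 4.12 (cv2) and the standard library are available. Lean on these libraries where they do the work, as an engineer would, in place of code of your own. Each camera call takes 0.05 s, during which the arm holds its last target.

TASK

One red sauce bottle stands alone in front of the lane divider on the sorting table. Push it low on its body so that it slides upright over the table, never lifting or tipping it, into the lane that already has a red bottle at its back, until it stands right up against that bottle. Leave the other bottles and the jar where they are.

Things in the scene. Friction and masses are not known exactly. Their poses are not given: they have to be found in the camera images.
- bottle: the red bottle to push: white cap, paper label, upright cylinder 58 mm in diameter for its lower part, narrowing to a neck, 220 mm tall, 0.3 to 0.6 kg, loose on the table. Origin at the centre of its underside, z up. It slides when pushed within about 35 mm of the table but tips when pushed above about 50 mm. It stands on the -y side of the divider, off the mouths of the lanes
- red_stock: bottle of the same shape and size as the loose red one (58 mm diameter, 220 mm tall, about 0.45 kg), red with a white cap, standing loose at the back of one of the three lanes; it marks the lane wanted. It may be nudged a little back: it stands about 4 mm short of the back wall; origin at the centre of its underside, z up
- amber_stock: bottle of the same shape and size as the loose red one (58 mm diameter, 220 mm tall, about 0.45 kg), brown with a black cap, standing at the back of another lane; to be left alone; origin at the centre of its underside, z up
- green_stock: bottle of the same shape and size as the loose red one (58 mm diameter, 220 mm tall, about 0.45 kg), green with a yellow cap, standing at the back of another lane; to be left alone; origin at the centre of its underside, z up
- divider: fixed dark steel lane divider: 3 straight lanes along its +y, open at the -y end, floored by the table itself. Origin: centre of the footprint, on the table; yaw within 8 degrees. Lane centres at x = -86, 0, +86 mm, lanes 82 mm wide between rails 4 mm thick and 12 mm high, from y = -80 mm (mouth) to +80 mm (inner face of the 50 mm high back wall). Stock bottles stand on the lane centres at y = +47 mm
- jar: brown jar with a red lid, 72 mm in diameter and 100 mm tall, standing on the table behind the back wall of the divider; to be left alone. Origin at the centre of its underside
Things that resemble listed ones, but are neither listed nor needed, are in the scene too. What is shaped like the bottle but blue is not meant.

How it is judged (in metres and radians):
At the end, for the whole second after the job is handed in: The red bottle stands upright and still on the table in the same lane as the other red bottle (both within 20 mm of the lane's centre line), in front of it and against it (axes less than 70 mm apart, that is a gap under 12 mm) (((x of bottle in the frame of divider between -0.106 and -0.066 m and x of red_stock in the frame of divider between -0.106 and -0.066 m) or (x of bottle in the frame of divider between -0.02 and 0.02 m and x of red_stock in the frame of divider between -0.02 and 0.02 m) or (x of bottle in the frame of divider between 0.066 and 0.106 m and x of red_stock in the frame of divider between 0.066 and 0.106 m)) and horizontal distance between bottle and red_stock below 0.07 m and y of bottle in the frame of divider below 0.02 m and angle between each of bottle, red_stock's own z axis and vertical below 0.08 rad and height (world z) of bottle between -0.006 and 0.006 m and linear speed of each of bottle, red_stock below 0.02 m/s); the robot touches nothing.
It fails at once if the pushed bottle tips (more than 14 degrees) (angle between bottle's own z axis and vertical above 0.25 rad).
It fails at once if the pushed bottle is lifted off the table (height (world z) of bottle above 0.012 m).
It fails at once if the red stock bottle is tipped, lifted or shoved more than 20 mm (angle between red_stock's own z axis and vertical above 0.25 rad or height (world z) of red_stock above 0.012 m or distance of red_stock from where it was at the start of the episode above 0.02 m).
It fails at once if another bottle or the jar is moved more than 15 mm or tipped (distance of any of amber_stock, green_stock, jar from where it was at the start of the episode above 0.015 m or angle between any of amber_stock, green_stock, jar's own z axis and vertical above 0.25 rad).
It also fails if it takes over 58 s, if anything falls off the work surface, if the arm or the gripper's body presses on something with over 40 N, if the wrist force passes 120 N, or if a joint passes its speed limit or range.

## Working session

There is one attempt and no reset: what is moved stays moved. The work goes in short steps, Python scripts to look and compute and a shell command to move; the robot and the scene stay as the last step left them, time stands still between calls to the robot, and variables do not carry over. Pictures are saved under pics/ and viewed, and the job is handed in when it is done.

```bash
ls; mkdir -p pics
python3 - <<'E'
from cell import *
import cv2,numpy as np
s=read_state();print(s)
for n in("scene","side","wrist"):
    im=camera(n);cv2.imwrite(f"pics/{n}0.png",im)
    i=camera_info(n);print(n,{k:np.round(v,3).tolist() for k,v in i.items()})
E
```

```text
pics
{'time': 0.0, 'joint_pos': array([-1.10323677e-01,  3.78084533e-01,  7.96236236e-02,  1.27437042e+00,
        1.69281062e-05,  1.46049536e+00]), 'dq': array([ 0.00019421, -0.00090776, -0.00019356, -0.00054029,  0.00049658,
        0.00085293]), 'joint_efforts': array([ 5.03441061e-04, -4.63600910e+01,  2.69876987e+01,  2.07655923e-02,
       -6.74222474e-05, -6.15417605e-06]), 'ee_pos': array([5.74355408e+02, 6.91403607e-02, 2.30347714e+02]), 'ee_rot': array([-1.21049934,  1.21081813, -1.20808283]), 'contact_force': array([-0.12509811, -0.45279214, -0.39663256]), 'torque': array([-0.04365651,  0.04012433, -0.00635982]), 'finger_gap': 1.0000370763713315}
scene {'fx': 364.094, 'fy': 364.094, 'cx': 252.659, 'cy': 184.78, 'view': [[0.781, 0.625, -0.002, -458.115], [0.38, -0.477, -0.792, -117.226], [-0.496, 0.618, -0.61, 1005.773], [0.0, 0.0, 0.0, 1.0]]}
side {'fx': 490.895, 'fy': 490.895, 'cx': 259.009, 'cy': 190.88, 'view': [[0.797, -0.604, 0.024, -366.017], [-0.342, -0.482, -0.806, 279.685], [0.498, 0.635, -0.591, 875.985], [0.0, 0.0, 0.0, 1.0]]}
wrist {'fx': 298.746, 'fy': 298.746, 'cx': 255.044, 'cy': 186.122, 'mount': [[-0.0, 0.965, 0.261, -67.228], [0.001, -0.261, 0.965, -142.704], [1.0, 0.0, -0.0, -0.29], [0.0, 0.0, 0.0, 1.0]]}
```

View pics/scene0.png

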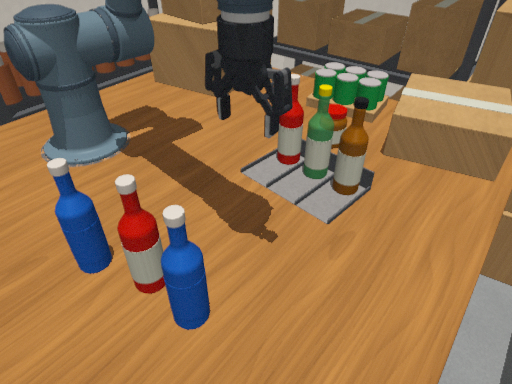

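View pics/side0.png

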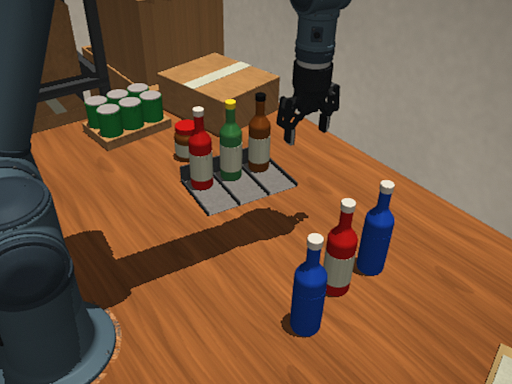

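View pics/wrist0.png

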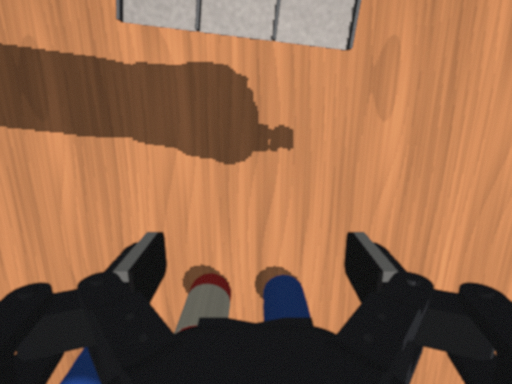

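```bash
cat > h.py <<'E'
from cell import *
import cv2,numpy as np
from scipy.spatial.transform import Rotation as R
def ray(n,px,st=None):
    i=camera_info(n);d=np.array([(px[0]-i['cx'])/i['fx'],(px[1]-i['cy'])/i['fy'],1.])
    if n=='wrist':
        M=i['mount'];T=np.eye(4);T[:3,:3]=R.from_rotvec(st['ee_rot']).as_matrix();T[:3,3]=st['ee_pos'];C=T@M
    else: C=np.linalg.inv(i['view'])
    return C[:3,3],C[:3,:3]@d
def onz(n,px,z,st=None):
    o,d=ray(n,px,st);return (o+d*(z-o[2])/d[2])[:2]
def proj(n,p):
    i=camera_info(n);c=i['view'][:3,:3]@p+i['view'][:3,3];return np.array([i['fx']*c[0]/c[2]+i['cx'],i['fy']*c[1]/c[2]+i['cy']])
def base(n,px): # px = lowest silhouette point of the base on its axis column
    o,d=ray(n,px);p=onz(n,px,0);u=d[:2]/np.linalg.norm(d[:2]);return p+29*u
E
python3 - <<'E'
from h import *
s=read_state()
print(R.from_rotvec(s['ee_rot']).as_matrix().round(3))
for n in('scene','side'):
    im=cv2.imread(f'pics/{n}0.png')
    hsv=cv2.cvtColor(im,cv2.COLOR_BGR2HSV)
    for nm,m in dict(red=((hsv[...,0]<6)|(hsv[...,0]>174))&(hsv[...,1]>200)&(hsv[...,2]>60),blue=(abs(hsv[...,0].astype(int)-113)<12)&(hsv[...,1]>180),white=(hsv[...,1]<45)&(hsv[...,2]>185),green=(abs(hsv[...,0].astype(int)-60)<25)&(hsv[...,1]>120),yellow=(abs(hsv[...,0].astype(int)-29)<4)&(hsv[...,1]>210)).items():
        k,l,st,c=cv2.connectedComponentsWithStats(m.astype(np.uint8))
        for j in range(1,k):
            if st[j,4]>40:
                x,y,w,h,a=st[j]; px=(x+w/2-.5,y+h)
                print(n,nm,st[j],'cap@210',onz(n,c[j],210).round() if nm in('white','yellow') else '', 'base',base(n,px).round())
w=[(120,20),(198,31),(275,40),(350,48)]
for p in w: print('rail',onz('wrist',p,12,s).round(1),onz('wrist',p,0,s).round(1))
for n,box in(('scene',(225,60,160,160)),('side',(160,80,160,150))):
    im=cv2.imread(f'pics/{n}0.png');x,y,a,b=box
    cv2.imwrite(f'pics/{n}0z.png',cv2.resize(im[y:y+b,x:x+a],None,fx=3.6,fy=3.6,interpolation=cv2.INTER_CUBIC))
im=cv2.imread('pics/wrist0.png');cv2.imwrite('pics/w0z.png',cv2.resize(im[:70,100:380],None,fx=2.8,fy=2.8))
im=cv2.imread('pics/scene0.png');cv2.imwrite('pics/bz.png',cv2.resize(im[150:340,40:230],None,fx=3,fy=3))
E
```

```text
[[-0.    -0.002  1.   ]
 [-1.     0.    -0.   ]
 [-0.    -1.    -0.002]]
scene red [279  86  25  42 512] cap@210  base [381. 443.]
scene red [328 104  19  15 228] cap@210  base [462. 579.]
scene red [278 153  22  11 158] cap@210  base [480. 284.]
scene red [ 118  191   41   61 1615] cap@210  base [ 413. -149.]
scene red [135 278  30  15 243] cap@210  base [ 503. -195.]
scene blue [  55  173   56  100 3057] cap@210  base [ 374. -247.]
scene blue [ 162  225   47  104 3371] cap@210  base [ 600. -200.]
scene white [326  63  18   6  70] cap@210 [508. 418.] base [249. 955.]
scene white [346  67  19   6  84] cap@210 [560. 422.] base [334. 966.]
scene white [317  69  18   6  84] cap@210 [512. 366.] base [252. 876.]
scene white [368  71  20   6  85] cap@210 [612. 428.] base [421. 982.]
scene white [338  74  19   6  90] cap@210 [565. 371.] base [342. 882.]
scene white [360  79  20   6  98] cap@210 [618. 375.] base [429. 890.]
scene white [402  88 110  26 792] cap@210 [796. 394.] base [747. 844.]
scene white [ 47 158  19  10 142] cap@210 [ 381. -220.] base [  24. -108.]
scene white [115 175  19
[... 1257 characters left out ...]
[314. 414.] base [450. 820.]
side white [193 106  11   6  42] cap@210 [490. 292.] base [701. 658.]
side white [381 180  13   8  78] cap@210 [ 623. -185.] base [893.  -4.]
side white [341 198  15   9  94] cap@210 [ 519. -182.] base [748.   1.]
side white [308 233  15  11 129] cap@210 [ 404. -219.] base [587. -51.]
side white [493 356  19  28 370] cap@210 [ 427. -546.] base [ 615. -514.]
side green [  84   88   79   50 1845] cap@210  base [424. 643.]
side green [220 109  22  38 554] cap@210  base [665. 412.]
side green [220 170  21  11 145] cap@210  base [565. 270.]
rail [426.5 156.9] [421.6 159.9]
rail [511. 146.] [508.9 148.6]
rail [595.8 136.9] [596.5 139.2]
rail [679.4 128.7] [682.8 130.8]
```

View pics/scene0z.png

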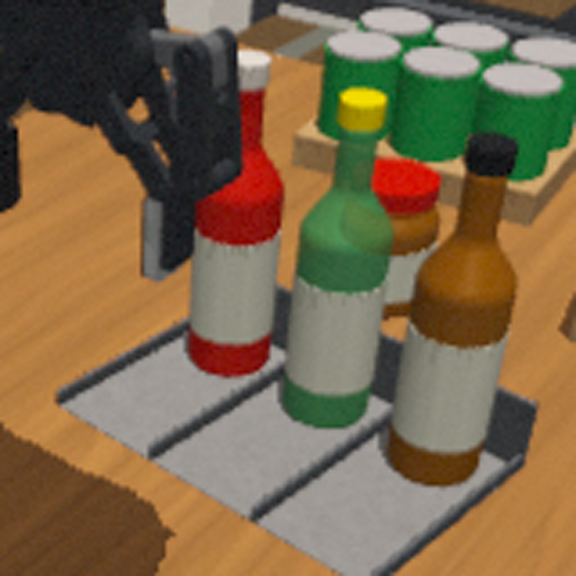

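View pics/side0z.png

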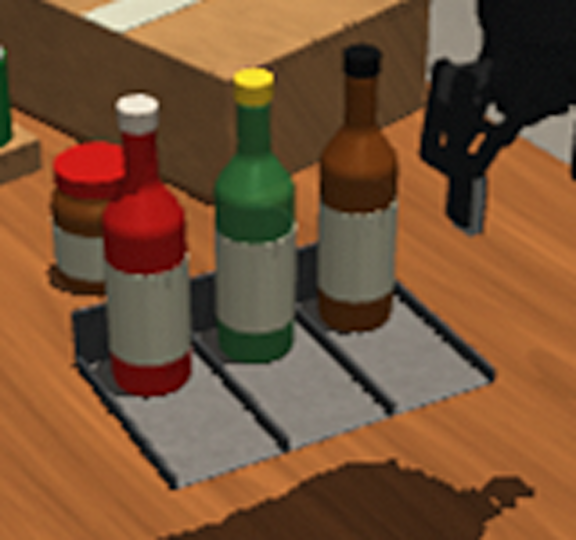

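View pics/w0z.png

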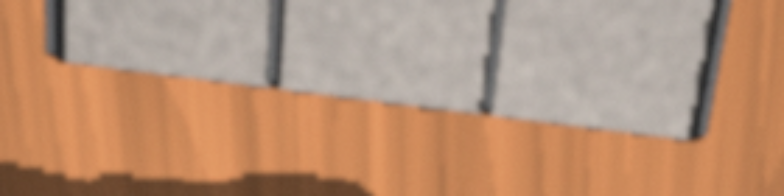

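View pics/bz.png

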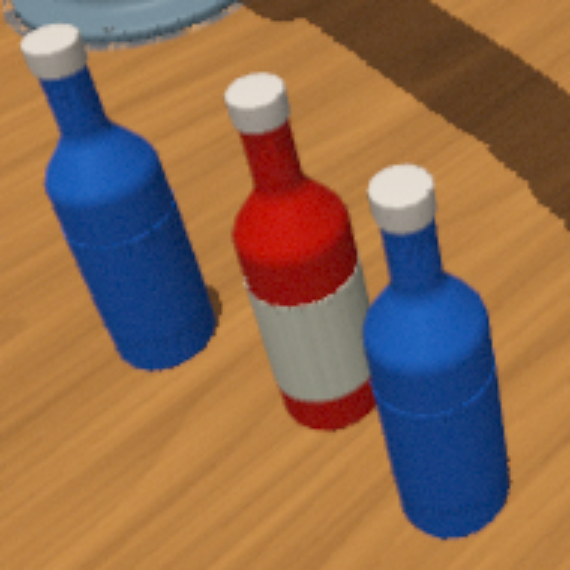

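The loose red bottle is at scene (147,290) / side (338,295), between two blue decoys at scene (92,270) and (190,320). The other things that could be mistaken for it are red_stock at scene (290,160), which is in the lane nearest the robot, and the jar's red lid at (337,112). The crop confirms the white cap, red body and paper label. Next I'll refine the positions.

Run:
```python
from h import *
caps={'red':((124.,182),(347.5,204)),'blue1':((56.,164.5),(315,240)),'blue2':((173,215),(387,186)),'stockR':(None,(198,112)),}
def tri(a,b):
    A=[];B=[]
    for n,p in(('scene',a),('side',b)):
        o,d=ray(n,p);d=d/np.linalg.norm(d);P=np.eye(3)-np.outer(d,d);A.append(P);B.append(P@o)
    return np.linalg.lstsq(np.vstack(A),np.hstack(B),rcond=None)[0]
# cap centroid = whole white component, loose threshold
for n in('scene','side'):
    im=cv2.imread(f'pics/{n}0.png');hsv=cv2.cvtColor(im,cv2.COLOR_BGR2HSV)
    m=((hsv[...,1]<60)&(hsv[...,2]>110)).astype(np.uint8)
    k,l,st,c=cv2.connectedComponentsWithStats(m)
    for j in range(1,k):
        if 60<st[j,4]<400: print(n,st[j],c[j].round(1))
print({k:tri(*v).round(1) for k,v in caps.items() if v[0]})
# check hypothesised base outlines
for p in((505,-192),(512,-190),(518,-195)):
    print(p,[proj(n,np.array([*p,z])).round(1) for n in('scene','side') for z in(0,206)])
# rails in side/scene: mouth corner tops
S=lambda a:(225+a[0]/3.6,60+a[1]/3.6); D=lambda a:(160+a[0]/3.6,80+a[1]/3.6)
for a in((60,397),(152,453),(258,517),(370,572)): print('scene mouth',onz('scene',S(a),6).round(1))
for a in((175,485),(286,447),(390,408),(490,375)): print('side mouth',onz('side',D(a),6).round(1))
```

```text
scene [141   0  22  16 182] [151.4   7.5]
scene [272   0   7  37 178] [275.1  15.6]
scene [435   0  23   7  96] [445.8   2.9]
scene [475   0  25  61 148] [487.   29.6]
scene [223  13  42  10 311] [244.3  17.3]
scene [271  53  24  19 319] [281.5  62. ]
scene [337  66  29  16 282] [351.   73.4]
scene [359  70  30  17 312] [373.4  77.9]
scene [291  74   9  11  84] [294.8  78.7]
scene [384  82  19  15 167] [391.8  88.4]
scene [115 174  21  20 327] [125.2 183.7]
side [127  83  34  17 306] [143.6  91. ]
side [107  89  34  18 330] [123.3  97.5]
side [192 106  12  11  83] [198.  110.6]
side [305 110  16  15 127] [313.8 116.8]
side [260 139   7  24  89] [262.6 152.2]
side [228 150  12  22 101] [234.1 162.4]
side [198 156  13  25 115] [203.8 169.7]
side [381 180  14  14 123] [387.4 185.7]
side [341 198  15  15 147] [348.5 204.2]
side [307 233  17  17 188] [315.2 240.3]
side [492 355  20  29 397] [503.9 371.4]
side [ 53 360  47  24 379] [ 79.1 375.2]
{'red': array([ 509.5, -189. ,  214.9]), 'blue1': array([ 395.8, -226.5,  215.6]), 'blue2': array([ 613.1, -191.6,  213.6])}
(505, -192) [array([147.6, 279.9]), array([121.6, 187. ]), array([333.3, 288.4]), array([346.3, 209.5])]
(512, -190) [array([151.1, 281.2]), array([125.8, 188.2]), array([335.1, 286.3]), array([348.2, 207.6])]
(518, -195) [array([151.1, 284.8]), array([125.4, 191.6]), array([338.9, 286.5]), array([352.5, 207.8])]
scene mouth [426.1 157.8]
scene mouth [512.1 147. ]
scene mouth [599.7 136.3]
scene mouth [676.5 135.6]
side mouth [422.3 151.8]
side mouth [506.5 142.7]
side mouth [592.8 136.8]
side mouth [677.4 126.4]
```

```bash
python3 -m pendant '[[[0.2,-1,-0.2],[0,0,0],0],[[0.6,-0.8,-0.2],[0,0,0],0],[[0.9,0,-0.2],[0,0,0],0],[[0.9,0,-0.2],[0,0,0],0],[[0.9,0,-0.2],[0,0,0],0]]'
python3 -m pendant '[[[0.8,0,0],[0,0,0.5],0],[[0.6,0,0],[0,0,1],0],[[0.4,0,0],[0,0,1],0],[[0.2,0,0],[0,0,1],0],[[0,0,0],[0,0,1],0]]'
python3 - <<'E'
from h import *
s=read_state();print(s['time'],s['joint_pos'].round(2),s['ee_pos'].round(),R.from_rotvec(s['ee_rot']).as_matrix().round(2))
cv2.imwrite('pics/s1.png',np.hstack([cv2.resize(camera(n),(400,300)) for n in('scene','side')]))
E
```

```text
time: 0.65
ee_pos: [525.2, -175.4, 318.9]
ee_rot: [-1.209, 1.208, -1.209]
contact_force: [2.0, 0.2, 0.5]
finger_gap: 0.994
time: 1.15
ee_pos: [525.2, -275.4, 311.7]
ee_rot: [-0.911, 1.373, -0.914]
contact_force: [-0.0, 0.2, -0.8]
finger_gap: 1.001
1.15 [-0.74  0.67  0.7   1.87  0.29  0.79] [ 525. -275.  312.] [[-0.    0.    1.  ]
 [-0.92  0.39 -0.  ]
 [-0.39 -0.92 -0.  ]]
```

View pics/s1.png

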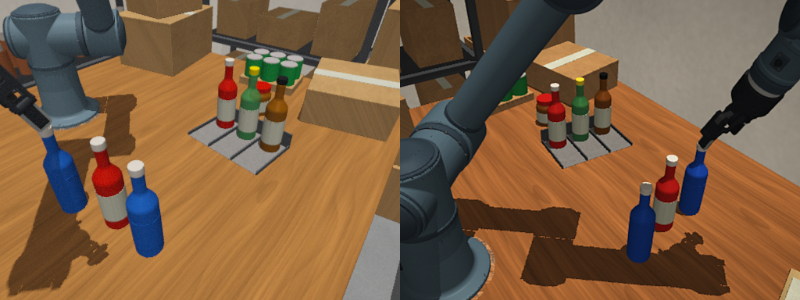

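```bash
python3 -m pendant '[[[0,0,0],[0,0,1],0.4],[[0,0,0],[0,0,1],0.45],[[0,0,0],[0,0,1],0.45],[[0,0,0],[0,0,1],0.45],[[0,0,0],[0,0,0.5],0.45]]'
python3 - <<'E'
from h import *
s=read_state();print(s['time'],s['joint_pos'].round(2),s['ee_pos'].round(),R.from_rotvec(s['ee_rot']).as_matrix().round(2),s['finger_gap'])
E
```

```text
time: 1.75
ee_pos: [512.4, -255.2, 291.5]
ee_rot: [-0.611, 1.468, -0.643]
contact_force: [-0.3, -1.2, 0.0]
finger_gap: 0.553
1.75 [-0.84  0.87  0.8   2.11  0.5   0.58] [ 512. -255.  292.] [[ 0.    0.02  1.  ]
 [-0.72  0.69 -0.02]
 [-0.69 -0.72  0.02]] 0.5529773249475087
```

```bash
python3 -m pendant '[[[0.7,0.7,0],[0,0,0],0.45],[[0.7,0.7,0],[0,0,0],0.45],[[0.7,0.7,0],[0,0,0],0.45]]'
python3 - <<'E'
from h import *
s=read_state();print(s['time'],s['joint_pos'].round(2),s['ee_pos'].round(),R.from_rotvec(s['ee_rot']).as_matrix().round(2),s['finger_gap'])
cv2.imwrite('pics/s2.png',np.hstack([cv2.resize(camera(n),(400,300)) for n in('scene','side')]))
E
```

```text
time: 2.05
ee_pos: [515.7, -257.8, 143.7]
ee_rot: [-0.615, 1.464, -0.647]
contact_force: [1.0, -0.4, 0.3]
finger_gap: 0.553
2.05 [-0.84  0.9   0.48  1.76  0.5   0.58] [ 516. -258.  144.] [[ 0.    0.02  1.  ]
 [-0.72  0.69 -0.01]
 [-0.69 -0.72  0.02]] 0.5528020331439533
```

View pics/s2.png

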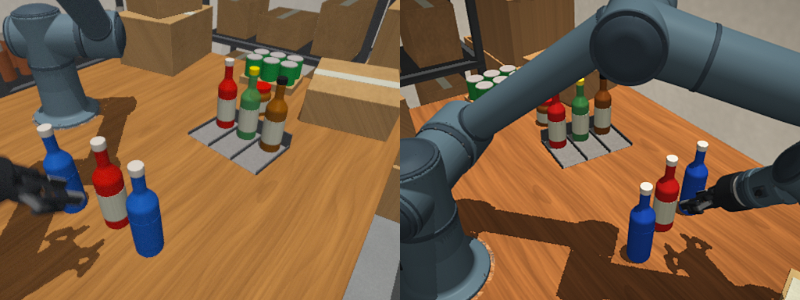

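```bash
python3 -m pendant '[[[0.7,0.65,-0.1],[0,0,0],0.45],[[0.7,0.65,0],[0,0,0],0.45],[[0.3,0.3,0],[0,0,0],0.45],[[0,0,0],[0,0,0],0.45]]'
python3 - <<'E'
from h import *
s=read_state();print(s['time'],s['joint_pos'].round(2),s['ee_pos'].round(1),R.from_rotvec(s['ee_rot']).as_matrix().round(3),s['finger_gap'])
cv2.imwrite('pics/s3.png',np.hstack([cv2.resize(camera(n),(400,300)) for n in('wrist','side')]))
E
```

```text
time: 2.55
ee_pos: [512.0, -263.1, 27.7]
ee_rot: [-0.611, 1.469, -0.643]
contact_force: [-0.2, -0.2, 0.7]
finger_gap: 0.55
2.55 [-0.85  1.    0.38  1.56  0.49  0.57] [ 512.  -263.1   27.7] [[ 0.001  0.022  1.   ]
 [-0.72   0.694 -0.015]
 [-0.694 -0.719  0.016]] 0.5500601439066022
```

View pics/s3.png

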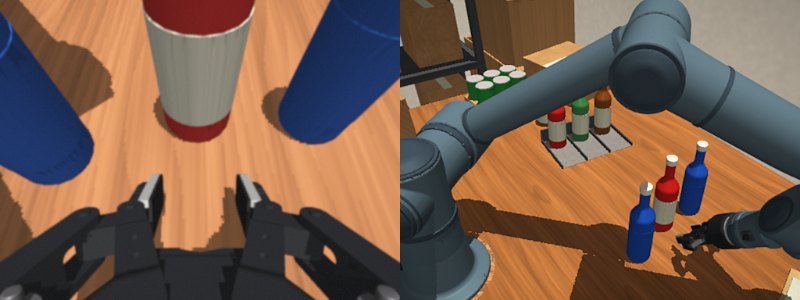

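```bash
python3 -m pendant '[[[0.11,0.12,0],[0,0,0],0.5],[[0,0,0],[0,0,0],0.5],[[-0.2,0.2,-0.02],[0,0,0],0.5],[[-0.2,0.2,0],[0,0,0],0.5],[[-0.08,0.08,0],[0,0,0],0.5]]'
python3 -m pendant '[[[-0.05,0.05,0],[0,0,0],0.5],[[-0.05,0.05,0],[0,0,0],0.5],[[-0.05,0.05,0],[0,0,0],0.5],[[0,0,0],[0,0,0],0.5]]'
python3 - <<'E'
from h import *
s=read_state();print(s['time'],s['joint_pos'].round(2),s['ee_pos'].round(1),R.from_rotvec(s['ee_rot']).as_matrix().round(3),s['finger_gap'])
cv2.imwrite('pics/s4.png',np.hstack([cv2.resize(camera(n),(400,300)) for n in('wrist','side')]))
E
```

```text
time: 3.15
ee_pos: [512.3, -229.4, 20.2]
ee_rot: [-0.611, 1.466, -0.645]
contact_force: [-0.8, -0.1, 0.7]
finger_gap: 0.5
time: 3.55
ee_pos: [512.2, -219.3, 19.0]
ee_rot: [-0.611, 1.467, -0.645]
contact_force: [0.8, -0.2, 0.5]
finger_gap: 0.502
3.55 [-0.81  0.94  0.23  1.45  0.52  0.61] [ 512.2 -219.3   19. ] [[ 0.001  0.024  1.   ]
 [-0.721  0.693 -0.016]
 [-0.693 -0.72   0.018]] 0.5024463722771179
```

View pics/s4.png

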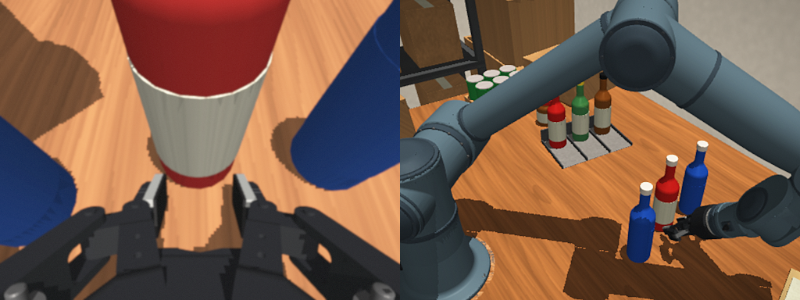

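```bash
python3 -m pendant '[[[-0.05,0.05,0],[0,0,0],0.5],[[-0.06,0.05,0],[0,0,0],0.5],[[-0.07,0.07,0],[0,0,0],0.5],[[-0.1,0.09,0],[0,0,0],0.5],[[-0.1,0.1,0],[0,0,0],0.5]]'
python3 -m pendant '[[[-0.12,0.11,-0.01],[0,0,0],0.5],[[-0.13,0.12,-0.02],[0,0,0],0.5],[[-0.14,0.14,-0.03],[0,0,0],0.5],[[-0.15,0.14,-0.03],[0,0,0],0.5],[[-0.15,0.14,-0.03],[0,0,0],0.5]]'
python3 - <<'E'
from h import *
s=read_state();print(s['time'],s['joint_pos'].round(2),s['ee_pos'].round(1),R.from_rotvec(s['ee_rot']).as_matrix().round(3),s['finger_gap'])
cv2.imwrite('pics/s5.png',np.hstack([cv2.resize(camera(n),(400,300)) for n in('wrist','side')]))
E
```

```text
time: 4.15
ee_pos: [512.9, -193.3, 19.2]
ee_rot: [-0.611, 1.466, -0.646]
contact_force: [-0.3, -3.1, -0.5]
finger_gap: 0.498
time: 4.65
ee_pos: [507.1, -144.8, 19.6]
ee_rot: [-0.611, 1.467, -0.645]
contact_force: [0.9, -3.4, -0.3]
finger_gap: 0.496
4.65 [-0.73  0.84  0.02  1.3   0.56  0.69] [ 507.1 -144.8   19.6] [[ 0.001  0.024  1.   ]
 [-0.72   0.693 -0.016]
 [-0.693 -0.72   0.018]] 0.49624601401403046
```

View pics/s5.png

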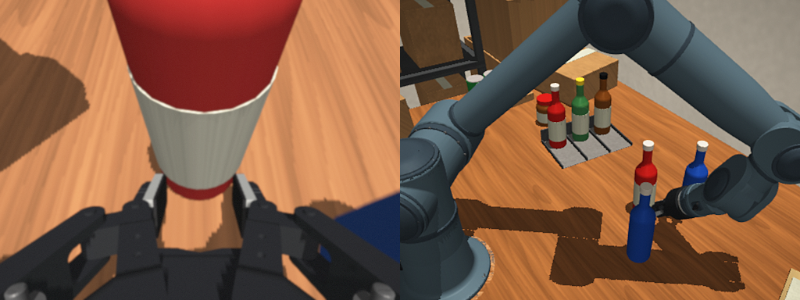

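```bash
python3 -m pendant '[[[-0.15,0.14,-0.05],[0,0,0],0.5],[[-0.15,0.14,-0.06],[0,0,0],0.5],[[-0.15,0.14,-0.06],[0,0,0],0.5],[[-0.15,0.14,-0.06],[0,0,0],0.5],[[-0.15,0.15,-0.06],[0,0,0],0.5]]'
python3 -m pendant '[[[-0.15,0.14,-0.06],[0,0,0],0.5],[[-0.15,0.14,-0.06],[0,0,0],0.5],[[-0.15,0.15,-0.06],[0,0,0],0.5],[[-0.15,0.14,-0.06],[0,0,0],0.5],[[-0.15,0.15,-0.06],[0,0,0],0.5]]'
python3 - <<'E'
from h import *
s=read_state();print(s['time'],s['joint_pos'].round(2),s['ee_pos'].round(1),R.from_rotvec(s['ee_rot']).as_matrix().round(3),s['finger_gap'])
cv2.imwrite('pics/s6.png',np.hstack([cv2.resize(camera(n),(400,300)) for n in('wrist','scene')]))
E
```

```text
time: 5.25
ee_pos: [493.7, -93.7, 19.7]
ee_rot: [-0.61, 1.467, -0.646]
contact_force: [0.6, -2.7, -0.2]
finger_gap: 0.5
time: 5.75
ee_pos: [479.2, -40.9, 19.5]
ee_rot: [-0.611, 1.467, -0.645]
contact_force: [0.5, -3.2, -0.1]
finger_gap: 0.499
5.75 [-0.62  0.7  -0.27  1.09  0.62  0.81] [479.2 -40.9  19.5] [[ 0.001  0.024  1.   ]
 [-0.721  0.693 -0.016]
 [-0.693 -0.72   0.018]] 0.49912886407174883
```

View pics/s6.png

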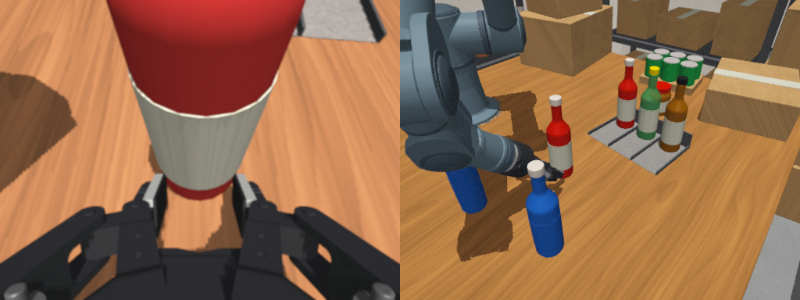

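```bash
python3 -m pendant '[[[-0.15,0.14,-0.06],[0,0,0],0.5],[[-0.15,0.15,-0.06],[0,0,0],0.5],[[-0.15,0.14,-0.06],[0,0,0],0.5],[[-0.15,0.15,-0.06],[0,0,0],0.5],[[-0.15,0.14,-0.06],[0,0,0],0.5]]'
python3 -m pendant '[[[-0.12,0.12,-0.04],[0,0,0],0.5],[[-0.1,0.1,-0.02],[0,0,0],0.5],[[0,0,0],[0,0,0],0.5]]'
python3 - <<'E'
from h import *
s=read_state();print(s['time'],s['joint_pos'].round(2),s['ee_pos'].round(1),s['finger_gap'])
for n in('scene','side'):cv2.imwrite(f'pics/{n}7.png',camera(n))
a,b=cv2.imread('pics/scene7.png'),cv2.imread('pics/side7.png')
cv2.imwrite('pics/s7.png',np.hstack([cv2.resize(a[60:260,180:400],(396,360),interpolation=2),cv2.resize(b[80:280,140:360],(396,360),interpolation=2)]))
E
```

```text
time: 6.35
ee_pos: [465.2, 11.2, 19.4]
ee_rot: [-0.61, 1.467, -0.645]
contact_force: [0.3, -3.7, 1.0]
finger_gap: 0.499
time: 6.65
ee_pos: [462.0, 27.4, 19.2]
ee_rot: [-0.611, 1.467, -0.644]
contact_force: [1.1, -1.2, 1.4]
finger_gap: 0.501
6.65 [-0.52  0.62 -0.42  0.95  0.66  0.91] [462.   27.4  19.2] 0.5012518284499904
```

View pics/s7.png

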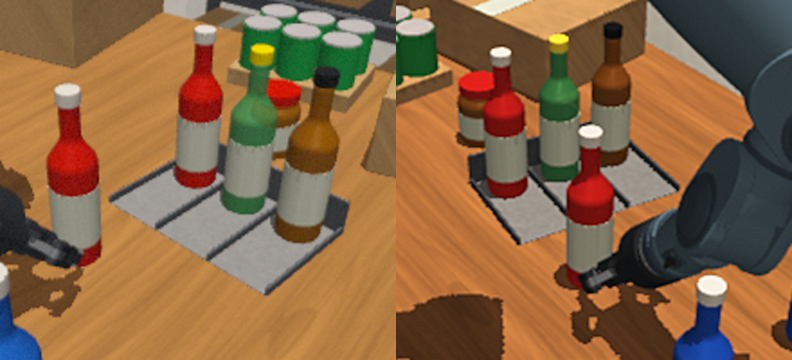

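```bash
cat >> h.py <<'E'
def tri(a,b):
    A=[];B=[]
    for n,p in(('scene',a),('side',b)):
        o,d=ray(n,p);d=d/np.linalg.norm(d);P=np.eye(3)-np.outer(d,d);A.append(P);B.append(P@o)
    return np.linalg.lstsq(np.vstack(A),np.hstack(B),rcond=None)[0]
def caps(n,im):
    hsv=cv2.cvtColor(im,cv2.COLOR_BGR2HSV);out=[]
    m=((hsv[...,1]<60)&(hsv[...,2]>110)).astype(np.uint8)
    red=(((hsv[...,0]<6)|(hsv[...,0]>174))&(hsv[...,1]>200)&(hsv[...,2]>60))
    k,l,st,c=cv2.connectedComponentsWithStats(m)
    for j in range(1,k):
        x,y,w,h,a=st[j]
        if 50<a<400 and w<26 and h<24 and red[y+h:y+h+8,x:x+w].sum()>30: out.append((c[j].round(1),st[j].tolist()))
    return out
E
python3 - <<'E'
from h import *
A=caps('scene',cv2.imread('pics/scene7.png'));B=caps('side',cv2.imread('pics/side7.png'))
print(A,B)
for a in A:
  for b in B:
    print(a[0],b[0],tri(a[0],b[0]).round(1))
E
```

```text
[(array([293.3,  78.8]), [288, 74, 12, 11, 113]), (array([217.2, 112.8]), [210, 107, 15, 13, 168])] [(array([197.8, 110.9]), [192, 106, 12, 11, 99])]
[293.3  78.8] [197.8 110.9] [480.8 277.4 212.7]
[217.2 112.8] [197.8 110.9] [415.2 125.9 232.5]
```

Run:
```python
from h import *
b=cv2.imread('pics/side7.png');h=cv2.cvtColor(b,cv2.COLOR_BGR2HSV)[140:165,235:262]
m=((h[...,1]<70)&(h[...,2]>110)).astype(np.uint8)
k,l,st,c=cv2.connectedComponentsWithStats(m);print(st,c)
j=1+np.argmax(st[1:,4]);print(tri((217.2,112.8),c[j]+[235,140]))
for p in((462,54),):print(proj('scene',np.array([*p,212.])),proj('side',np.array([*p,212.])))
```

```text
[[  0   0  27  25 227]
 [  0   0  27  25 448]] [[10.53303965  9.7753304 ]
 [14.25       13.12723214]]
[465.01340982  48.45310892 215.55997672]
[218.4481471  112.34815572] [246.6750348  154.50178942]
```

```bash
python3 -m pendant '[[[-0.08,0.08,0],[0,0,0],0.5],[[-0.12,0.12,0],[0,0,0],0.5],[[-0.15,0.14,0],[0,0,0],0.5],[[-0.15,0.14,0],[0,0,0],0.5],[[-0.15,0.15,0],[0,0,0],0.5]]'
python3 -m pendant '[[[-0.15,0.14,0],[0,0,0],0.5],[[-0.12,0.12,0.01],[0,0,0],0.5],[[-0.08,0.08,0.01],[0,0,0],0.5],[[0,0,0],[0,0,0],0.5]]'
python3 - <<'E'
from h import *
s=read_state();print(s['time'],s['joint_pos'].round(2),s['ee_pos'].round(1),s['finger_gap'])
cv2.imwrite('pics/w8.png',camera('wrist'))
for n in('scene','side'):cv2.imwrite(f'pics/{n}8.png',camera(n))
a,b=cv2.imread('pics/scene8.png'),cv2.imread('pics/side8.png')
cv2.imwrite('pics/s8.png',np.hstack([cv2.resize(a[60:260,180:400],(396,360),interpolation=2),cv2.resize(b[80:280,140:360],(396,360),interpolation=2)]))
E
```

```text
time: 7.25
ee_pos: [463.1, 71.9, 18.6]
ee_rot: [-0.611, 1.468, -0.645]
contact_force: [0.0, -4.2, 1.9]
finger_gap: 0.501
time: 7.65
ee_pos: [464.0, 96.9, 18.8]
ee_rot: [-0.611, 1.467, -0.643]
contact_force: [0.5, -0.3, 0.1]
finger_gap: 0.505
7.65 [-0.39  0.57 -0.52  0.81  0.71  1.07] [464.   96.9  18.8] 0.50538325262098
```

View pics/s8.png

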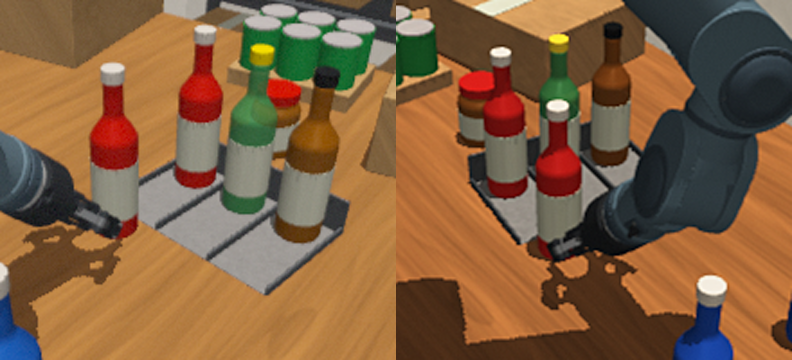

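View pics/w8.png

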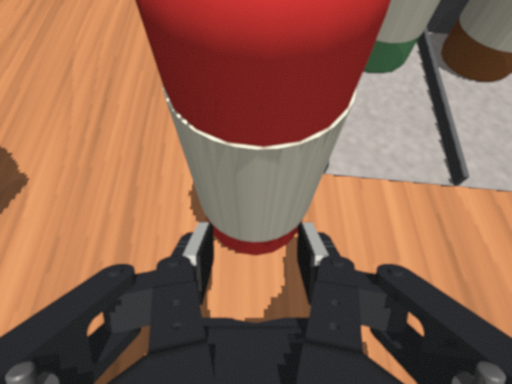

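Run:
```python
from h import *
s=read_state()
for p in((326,170),(459,182)):print(onz('wrist',p,6,s).round(1))
c=caps('scene',cv2.imread('pics/scene8.png'));print(c)
for a in c: print(onz('scene',a[0],213).round(1))
print(onz('side',(140+162/1.8,80+107/1.8),215), onz('side',(197.8,110.9),213))
```

```text
[510.3 146.1]
[593.4 136.7]
[(array([293.3,  78.8]), [288, 74, 12, 11, 113]), (array([242. , 100.5]), [236, 95, 13, 12, 143])]
[481.2 276.9]
[464.6 119.5]
[465.59944279 120.08712838] [480.46633015 276.77888382]
```

```bash
python3 -m pendant '[[[0.04,-0.04,0],[0,0,0],0.5],[[-0.05,-0.05,0],[0,0,0],0.5],[[-0.05,0.05,0],[0,0,0],0.5],[[-0.08,0.08,0.01],[0,0,0],0.5],[[-0.12,0.11,0.02],[0,0,0],0.5]]'
python3 -m pendant '[[[-0.15,0.14,0.02],[0,0,0],0.5],[[-0.15,0.14,0.02],[0,0,0],0.5],[[-0.15,0.14,0.02],[0,0,0],0.5],[[-0.12,0.12,0.02],[0,0,0],0.5],[[-0.06,0.06,0.01],[0,0,0],0.5]]'
python3 - <<'E'
from h import *
s=read_state();print(s['time'],s['joint_pos'].round(2),s['ee_pos'].round(1),s['finger_gap'])
cv2.imwrite('pics/w9.png',camera('wrist'))
for n in('scene','side'):cv2.imwrite(f'pics/{n}9.png',camera(n))
a,b=cv2.imread('pics/scene9.png'),cv2.imread('pics/side9.png')
cv2.imwrite('pics/s9.png',np.hstack([cv2.resize(a[60:260,180:400],(396,360),interpolation=2),cv2.resize(b[80:280,140:360],(396,360),interpolation=2)]))
c=caps('scene',a);print(c)
for q in c: print(onz('scene',q[0],213).round(1))
E
```

```text
time: 8.3
ee_pos: [466.9, 109.8, 22.3]
ee_rot: [-0.611, 1.467, -0.647]
contact_force: [0.1, -4.3, 0.4]
finger_gap: 0.502
time: 8.8
ee_pos: [471.2, 154.8, 22.7]
ee_rot: [-0.611, 1.467, -0.644]
contact_force: [0.1, -3.6, 0.3]
finger_gap: 0.498
8.8 [-0.27  0.53 -0.56  0.7   0.74  1.23] [471.2 154.8  22.7] 0.4984006880682667
[(array([293.3,  78.8]), [288, 74, 12, 11, 112]), (array([263.4,  91.6]), [258, 86, 12, 12, 129])]
[481.2 276.9]
[471.5 180.1]
```

View pics/s9.png

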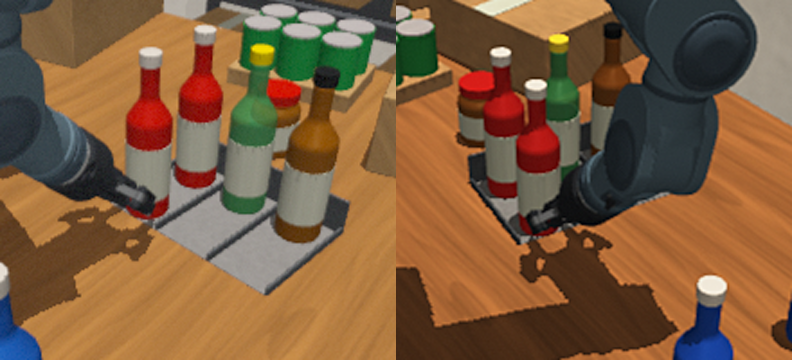

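View pics/w9.png

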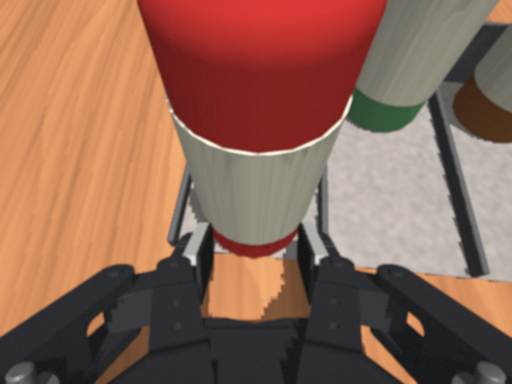

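```bash
python3 -m pendant '[[[-0.08,0.08,0.01],[0,0,0],0.5],[[-0.12,0.12,0.01],[0,0,0],0.5],[[-0.1,0.1,0.01],[0,0,0],0.5],[[-0.07,0.07,0.01],[0,0,0],0.5],[[-0.05,0.05,0],[0,0,0],0.5]]'
python3 -m pendant '[[[-0.03,0.03,0],[0,0,0],0.5],[[0,0,0],[0,0,0],0.5]]'
python3 - <<'E'
from h import *
s=read_state();print(s['time'],s['joint_pos'].round(2),s['ee_pos'].round(1),s['finger_gap'])
cv2.imwrite('pics/w10.png',camera('wrist'))
for n in('scene','side'):cv2.imwrite(f'pics/{n}10.png',camera(n))
a,b=cv2.imread('pics/scene10.png'),cv2.imread('pics/side10.png')
cv2.imwrite('pics/s10.png',np.hstack([cv2.resize(a[60:260,180:400],(396,360),interpolation=2),cv2.resize(b[80:280,140:360],(396,360),interpolation=2)]))
c=caps('scene',a);print(c)
for q in c: print(onz('scene',q[0],213).round(1))
E
```

```text
time: 9.45
ee_pos: [474.4, 183.6, 22.3]
ee_rot: [-0.61, 1.466, -0.645]
contact_force: [-1.1, -6.4, 3.7]
finger_gap: 0.501
time: 9.65
ee_pos: [474.3, 185.7, 22.3]
ee_rot: [-0.61, 1.466, -0.645]
contact_force: [0.3, -2.6, 1.8]
finger_gap: 0.505
9.65 [-0.2   0.52 -0.58  0.62  0.75  1.32] [474.3 185.7  22.3] 0.5045552161798817
[(array([293.3,  78.8]), [288, 74, 12, 11, 113]), (array([272.6,  87.9]), [267, 83, 12, 11, 124])]
[481.2 276.9]
[475.1 207.4]
```

View pics/s10.png

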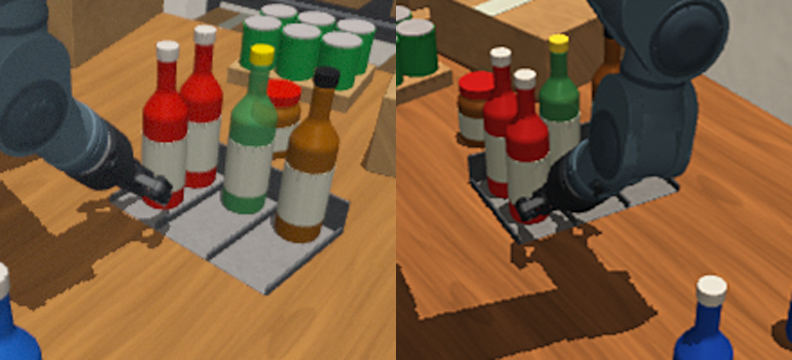

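View pics/w10.png

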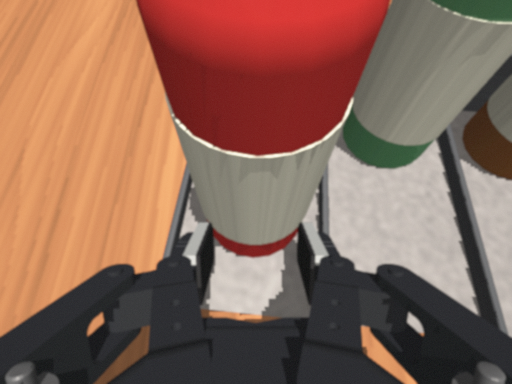

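```bash
python3 -m pendant '[[[-0.04,0.04,0],[0,0,0],0.5],[[-0.05,0.04,0.01],[0,0,0],0.5],[[-0.04,0.04,0],[0,0,0],0.5],[[0,0,0],[0,0,0],0.5]]'
python3 - <<'E'
from h import *
a=camera('scene');cv2.imwrite('pics/scene11.png',a)
c=caps('scene',a);print(c)
for q in c: print(onz('scene',q[0],213).round(1))
E
```

```text
time: 10.2
ee_pos: [474.6, 194.3, 22.3]
ee_rot: [-0.611, 1.467, -0.645]
contact_force: [0.4, -2.9, 2.4]
finger_gap: 0.499
[(array([293.3,  78.8]), [288, 74, 12, 11, 112]), (array([275.3,  86.6]), [270, 81, 12, 12, 122])]
[481.2 276.9]
[475.5 216.6]
```

```bash
python3 -m pendant '[[[-0.03,0.03,0],[0,0,0],0.5],[[0,0,0],[0,0,0],0.5]]'
python3 - <<'E'
from h import *
a=camera('scene')
for q in caps('scene',a): print(onz('scene',q[0],213).round(1))
E
```

```text
time: 10.45
ee_pos: [474.7, 196.3, 22.2]
ee_rot: [-0.611, 1.467, -0.645]
contact_force: [-0.5, -4.3, 3.1]
finger_gap: 0.502
[481.2 276.9]
[474.9 218.9]
```

```bash
python3 -m pendant '[[[0.1,-0.1,0],[0,0,0],0.5],[[0.2,-0.2,0],[0,0,0],0.5],[[0.4,-0.4,0],[0,0,0],0.5],[[0.4,-0.4,0],[0,0,0],0.5],[[0.3,-0.4,0],[0,0,0],0.5]]'
python3 -m pendant '[[[0,-0.3,0],[0,0,0],0.5],[[0,0,0],[0,0,0],0.5],[[0,0,0],[0,0,0],0.5]]'
python3 - <<'E'
from h import *
s=read_state();print(s['time'],s['contact_force'])
for n in('scene','side'):cv2.imwrite(f'pics/{n}12.png',camera(n))
a,b=cv2.imread('pics/scene12.png'),cv2.imread('pics/side12.png')
cv2.imwrite('pics/s12.png',np.hstack([cv2.resize(a,(400,300)),cv2.resize(b[60:260,140:360],(396,300),interpolation=2)]))
for q in caps('scene',a): print(onz('scene',q[0],213).round(1))
E
```

```text
time: 11.0
ee_pos: [471.8, 93.3, 27.4]
ee_rot: [-0.61, 1.469, -0.643]
contact_force: [0.3, 0.5, 0.2]
finger_gap: 0.5
time: 11.3
ee_pos: [472.3, 83.8, 38.2]
ee_rot: [-0.61, 1.468, -0.645]
contact_force: [-0.4, 0.5, 0.3]
finger_gap: 0.499
11.3 [-0.43601305  0.48035365  0.25525261]
[481.2 276.9]
[474.7 218.7]
```

View pics/s12.png

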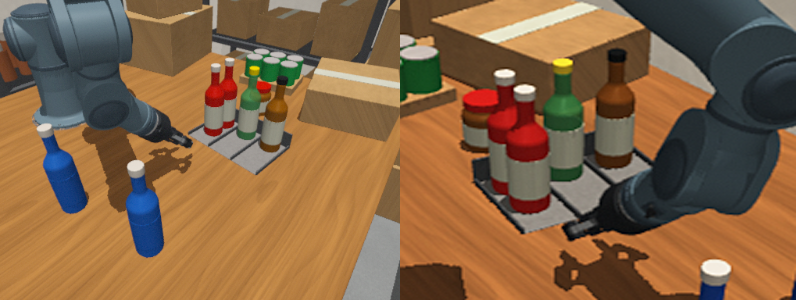

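```bash
python3 -c "from cell import *;print(sign_off())"
```

```text
the job is handed in; nothing more can be done
None
```

I pushed the red bottle into the lane nearest the robot, up against the red stock bottle, and handed the job in at about 11.4 s of the 58 s allowed. No verdict was reported.

**How:** I tilted the gripper about 45° with the fingers half shut, so they cradled the bottle at an estimated 27–30 mm above the table. I slid it in slowly and then backed the gripper off about 110 mm, clear of everything.

**Last checks:**
- **Position:** In the scene camera, the bottle's cap is at about (474.7, 218.7) and the stock bottle's at (481.2, 276.9). That puts the axes about 58.6 mm apart, which is touching within the 2 mm calibration.
- **Lane:** The bottle is near the lane's centre line, at most a few millimetres off. It looks upright in both camera views.
- **Stock bottle and others:** The stock bottle showed no measurable movement. In the pictures the other bottles and the jar look unmoved, but I did not measure them again.
- **Force:** Readings printed at the end of each move were a few newtons (about 7 N at most) and near zero after the retreat.

**What disagreed:** Absolute positions from the different cameras differed by up to about 5 mm. I judged the final gap from one camera, using the difference between the two caps.

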